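# Roll the pipe stub into the V cradle

## Robot

A 6-joint arm with a two-finger parallel gripper is mounted at the origin on the work surface. World frame = base frame: x ahead of the robot, y to its left, z up, the work surface at z = 0. Lengths are in m, angles in rad, forces in N, time in s.
With the tool pointing down it reaches from about 0.325 to 0.925 m from the base axis. Payload 3.1 kg.
Tool frame: the origin (TCP) lies midway between the tips of the shut fingers; the grasp point (between the pads) lies 19 mm behind it; z points along the fingers, y is the direction in which the jaws open and shut (so a half turn about z gives the same grasp; the last joint's range is limited). The gripper opens to 85 mm and grips with 20 to 120 N. Pads are 22 mm wide; open, the fingers measure 114 mm over their backs; the gripper's body (76 mm by 85 mm) begins 54 mm behind the grasp point. The pads swing forward as they close: fully open they stand 13 mm farther back than shut.
Start: joints at [-1.326, 0.217, 1.613, -0, 1.311, -0.112], TCP at [0.218, -0.586, 0.231] pointing down, gripper open.
Joint ranges: [-2.75, 2.75], [-0.78, 2.1], [0.31, 2.55], [-1.13, 4.27], [0.13, 2.63], [-2.58, 2.58]. Speed limits (rad/s): [2.79, 2.79, 3.14, 3.14, 3.14, 3.14].

## Interface

Orientations are given as a rotation vector (axis times angle).
In Python, from cell import state, snapshot, get_calibration, hand_in gives the robot as it stands.
- The arm moves only by the tool carry_out, never from a script. Its arguments are lists of equal length, an entry for each row: "offset": the shift along the tool's x, y, z in m, a list of three; "twist": the turn, a rotation vector about the tool's x, y, z in degrees, a list of three. In form: {"offset": [[x, y, z], ...], "twist": [[wx, wy, wz], ...]}. A call has 1 to 20 rows; each row is the pose to reach, as a shift and turn from the pose commanded when the call began, along the tool's axes at that moment; what a row does not reach only later rows make up. A row lasts 1/8 s, in which the tool goes at most 62.5 mm and 10.7 degrees, less where a joint would pass 70% of its speed; a pose out of reach is approached as far as the arm can. A call with a gripper value outside its range is refused whole. "jaw" is the closure in counts, from 0 (fully open) to 255 (shut), set as the call begins (left out, the last holds). The fingers move at their own pace and stop on an object; "grip_force" is the grip in N (left out, the last holds). Time passes only in rows, so rows that repeat a pose let the fingers close. It gives the time, the measured TCP pose, the force and the opening at its end, in the units of the state.
- state(): the state, without advancing time (a new reading comes with each control period).
- snapshot(name): name is "scene" or "top"; returns (picture, depth): 384x512x3 uint8, red, green, blue; 384x512 float32, m along the optical axis (not along the pixel's ray), 0 where there is no reading.
- get_calibration(name): a dict with "fov_y" (degrees; the focal length in pixels is half the picture's height over the tangent of half this angle, whatever the lens; pixels are square), "cx", "cy" (the principal point, pixels), "origin" and "orientation" of the camera in the world. Camera axes: x right, y down, z forward; pixel columns grow to the right and rows downward; lengths in m; the calibration is good to about 2 mm. A picture is of the moment at which its call begins. get_calibration takes no time and is no camera call.
- hand_in(): hands the job in, once; it reports no verdict.
The state is a dict: "clock": time; "q": joint angles; "qvel": joint speeds; "effort": joint torques, N m; "ee_pos": TCP position; "eef_rot": TCP orientation; "wrist_force": force on the tool from outside, world axes, zero at the start; "moment": the same for the moment, N m; "finger_gap": finger opening in m.
Only numpy, scipy, OpenCV 4.12 (cv2) and the standard library are available. Lean on these libraries where they do the work, as an engineer would, in place of code of your own. Each camera call takes 0.05 s, during which the arm holds its last target. There are 200 camera calls.

## Task

Roll the loose steel pipe stub over the bench by its side, pushing it with your fingertips up the ramp of the blue cradle, so that it drops into the V and stays there at rest along the groove, its whole length on the cradle. Roll it, do not skid it; do not lift or carry it, and leave everything else on the bench where it is. Finish with the hand clear of everything.

Things in the scene. Friction and masses are not known exactly. Their poses are not given: they have to be found in the camera images.
- pipe: bright steel pipe stub, 60 mm outside diameter, 120 mm long, 0.35 to 0.7 kg, closed black ends, two red bands and a red line; smooth (friction about 0.3), rolls freely; jams if pushed above mid-height on the ramp. Origin on its axis at mid-length; own x along the axis, y and z turn as it rolls. Starts left or right (+y or -y) of the cradle, beyond its ramp, axis within 0.26 rad of the V
- cradle: blue bolted-down cradle, bare metal V, 250 mm long (own x), 160 mm wide (own y); origin on the bench under the middle of the V, which runs along x, open at both ends. Both sides alike: a ramp rises from the bench at y = 80 mm to 15 mm high at 25 mm, flat crest to 20.8 mm, then a 120 degree V down to 3 mm high at y = 0. Pipe axis height: 45 mm on a crest, 37.6 mm seated
- sheet_box: bystander: open folded sheet-steel box 90 x 90 mm, 40 mm high, loose, on the opposite side of the cradle from the pipe; origin under its centre
- mallet: bystander: mallet 280 mm long lying at the far side; origin at the underside, x along the handle towards the head
- coupling: bystander: copper coupling standing on end, 44 mm diameter, 45 mm high; origin under its centre
- spray_can: bystander: yellow plastic bottle, 60 mm diameter, 160 mm high, far to the left; origin under its centre
- angle_iron: bystander: piece of steel angle 100 x 40 mm, 40 mm high, far side; origin under its centre
- flange: bystander: brass flange lying flat, 90 mm diameter, 26 mm high, far to the right; origin under its centre
Mind the look-alikes: they are no part of the job. Leave any orange look-alike of the pipe alone.

How it is judged:
On the way:
1. the pipe stub has rolled about half a turn about its axis (at least 140 degrees), still short of the V (angle between pipe's own z axis and vertical above 2.44 rad and (y of pipe in the frame of cradle above 0.03 m or y of pipe in the frame of cradle below -0.03 m)).
At the end, for the whole second after the job is handed in: the pipe stub rests in the V: axis within 5 mm of the V's middle and 0.06 rad of its direction, 34 to 41 mm above the bench, its middle within 66 mm of the cradle's middle (no end overhangs), at rest, and every bystander within 20 mm of where it stood (y of pipe in the frame of cradle between -0.005 and 0.005 m and x of pipe in the frame of cradle between -0.066 and 0.066 m and z of pipe in the frame of cradle between 0.034 and 0.041 m and angle between the x axis of pipe and the x axis of cradle, either way round below 0.06 rad and linear speed of pipe below 0.02 m/s and angular speed of pipe below 0.3 rad/s and distance of each of sheet_box, mallet, coupling, spray_can, angle_iron, flange from where it was at the start of the episode below 0.02 m); the robot touches nothing.
It fails at once if the pipe stub is lifted (its axis rises more than 55 mm above the bench) (height (world z) of pipe above 0.055 m).
It fails at once if the pipe stub is tipped up (its axis more than 0.25 rad from level) (angle between pipe's own x axis and vertical below 1.32 rad or angle between pipe's own x axis and vertical above 1.82 rad).
It fails at once if anything else loose on the bench is moved more than 20 mm (distance of any of sheet_box, mallet, coupling, spray_can, angle_iron, flange from where it was at the start of the episode above 0.02 m).
It also fails if it takes over 48 s, if anything falls off the work surface, if the arm or the gripper's body presses on something with over 40 N, if the wrist force passes 120 N, or if a joint passes its speed limit or range.

## Working session

There is one attempt and no reset: what is moved stays moved. The work goes in short steps, Python scripts to look and compute and a tool call to move; the robot and the scene stay as the last step left them, time stands still between calls to the robot, and variables do not carry over. Pictures are saved under pics/ and viewed, about 8 in all and at most 12, crops included, and the job is handed in when it is done.

Besides the shell and the picture viewer there is one more tool, called in YAML: its name, and indented under it one key for each argument. carry_out: Moves the arm, as the interface text tells. Its arguments: {"type":"object","properties":{"offset":{"type":"array","items":{"type":"array","items":{"type":"number"}}},"twist":{"type":"array","items":{"type":"array","items":{"type":"number"}}},"jaw":{"type":"number"},"grip_force":{"type":"number"}},"required":["offset","twist"]}

```bash
mkdir -p pics && ls
cat > h.py <<'E'
import numpy as np, cv2
from cell import state, snapshot, get_calibration
from scipy.spatial.transform import Rotation as R
def cam(n):
    c=get_calibration(n); f=192/np.tan(np.radians(c["fov_y"])/2)
    o=np.array(c["orientation"],float)
    M=o if o.shape==(3,3) else R.from_rotvec(o).as_matrix()
    return f,c["cx"],c["cy"],np.array(c["origin"]),M
def cloud(n,d):
    f,cx,cy,o,M=cam(n); v,u=np.mgrid[:384,:512]
    return np.stack([(u-cx)/f*d,(v-cy)/f*d,d],-1)@M.T+o
def save(p,img): cv2.imwrite("pics/"+p+".png",cv2.cvtColor(img,cv2.COLOR_RGB2BGR))
E
python3 - <<'E'
from h import *
for n in("scene","top"):
    print(get_calibration(n)); p,d=snapshot(n); np.savez(n+"0",p=p,d=d); save(n+"0",p)
print(state())
E
```

```text
pics
{'fov_y': 54.72192603115111, 'cx': 246.45196356135276, 'cy': 199.1754182232866, 'origin': array([1.11907778, 0.66242019, 0.75271022]), 'orientation': array([-0.80061112, -2.53532071,  1.14207385])}
{'fov_y': 56.51696770166843, 'cx': 257.3115042223614, 'cy': 189.8770455625494, 'origin': array([0.51439793, 0.00626467, 1.10209437]), 'orientation': array([-2.12046501,  2.16045055, -0.15542836])}
{'clock': 0.1, 'q': array([-1.32618531e+00,  2.17673691e-01,  1.61476602e+00,  2.33276267e-05,
        1.31132338e+00, -1.12187893e-01]), 'qvel': array([ 0.0002224 , -0.00044001, -0.00362895,  0.00074102,  0.00169066,
       -0.00088407]), 'effort': array([-2.92321274e-04, -3.98072648e+01, -3.04969919e+01, -1.55037815e-04,
        4.21492732e-03, -5.22216084e-06]), 'ee_pos': array([ 0.21815361, -0.58490908,  0.23010598]), 'eef_rot': array([-3.08960125e+00, -5.57096396e-01,  1.90111605e-04]), 'wrist_force': array([ 0.19511779, -0.01677151,  0.15976645]), 'moment': array([ 0.02891888, -0.02647509,  0.02834415]), 'finger_gap': 0.08549471276169762}
```

View pics/top0.png

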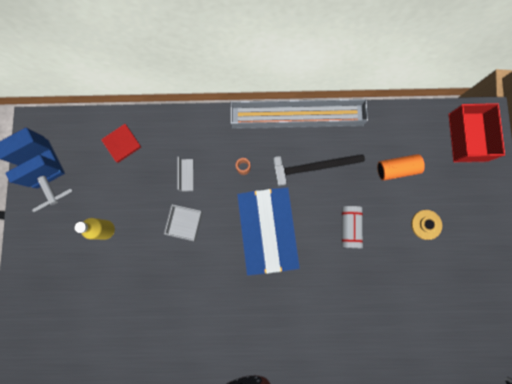

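View pics/scene0.png

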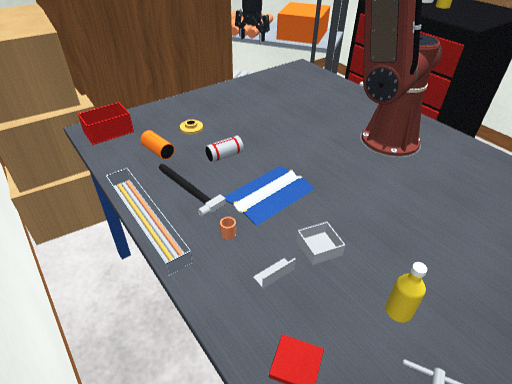

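The top view shows the pipe at about (352,227), right of the cradle at (268,231), so it lies on the -y side. The orange look-alike is at (401,167) and the mallet head at (280,170). The scene view agrees.

```bash
cat >> h.py <<'E'
def cast(n,uv,z):
    f,cx,cy,o,M=cam(n); uv=np.atleast_2d(np.asarray(uv,float))
    r=np.c_[(uv[:,0]-cx)/f,(uv[:,1]-cy)/f,np.ones(len(uv))]@M.T
    return o+r*((z-o[2])/r[:,2])[:,None]
def pipe(p,d,box=None):
    """points of pipe by depth height in world box -> axis mid, angle"""
    P=cloud("top",d); 
    (a,b,c,e)=box; m=(P[...,0]>a)&(P[...,0]<b)&(P[...,1]>c)&(P[...,1]<e)&(d>0)
    return P,m
E
python3 - <<'E'
from h import *
z=np.load("top0.npz"); p,d=z["p"],z["d"]; P=cloud("top",d)
print("bench z",np.median(P[250:330,50:450,2]))
hsv=cv2.cvtColor(p,cv2.COLOR_RGB2HSV)
# cradle blue
m=cv2.inRange(hsv,(105,120,60),(125,255,255)); m[:,:200]=0; m[:,320:]=0
m2=cv2.morphologyEx(m,cv2.MORPH_CLOSE,np.ones((25,25)))
c=max(cv2.findContours(m2,0,1)[0],key=cv2.contourArea); print("cr px",cv2.minAreaRect(c))
# crest / v: white strip
w=cv2.inRange(hsv,(0,0,150),(180,60,255)); w[:185]=0;w[275:]=0;w[:,:245]=0;w[:,310:]=0
c=max(cv2.findContours(w,0,1)[0],key=cv2.contourArea); b=cv2.boxPoints(cv2.minAreaRect(c)); print(cast("top",b,.013))
# bench contour of blue
c=max(cv2.findContours(m2,0,1)[0],key=cv2.contourArea); b=cv2.boxPoints(cv2.minAreaRect(c)); q=cast("top",b,.004);print("blue",q, q.mean(0))
# pipe by height
Z=P[...,2]; pm=((Z>0.02)&(d>0)).astype(np.uint8); pm[:180]=0;pm[270:]=0;pm[:,:330]=0;pm[:,375:]=0
k=Z[pm>0]; X=P[pm>0]; print("pipe n",len(X),"zmax",np.percentile(k,98),X.min(0),X.max(0))
c=max(cv2.findContours(pm,0,1)[0],key=cv2.contourArea); r=cv2.minAreaRect(c); b=cv2.boxPoints(r); q=cast("top",b,.03); print("pipe",r,q,q.mean(0))
t=X[X[:,2]>np.percentile(k,98)-.012]; C=t[:,:2]-t[:,:2].mean(0); e=np.linalg.svd(C,full_matrices=False)[2][0]; print("top ridge mean",t.mean(0),"dir",e,np.degrees(np.arctan2(e[1],e[0])))
s=X[:,:2]@[ -e[1],e[0]]; l=X[:,:2]@e; print("extent across",s.min(),s.max(),"along",l.min(),l.max())
for n,uv in dict(mallethead=(280,170),mallethandle=(362,157)).items(): print(n,cast("top",[uv],.02))
E
```

```text
bench z 4.673339078764549e-05
cr px ((267.7153625488281, 230.7230987548828), (82.73116302490234, 52.59072494506836), 82.87498474121094)
[[ 0.67876117  0.01719244  0.013     ]
 [ 0.68372641 -0.02922755  0.013     ]
 [ 0.43268755 -0.05424279  0.013     ]
 [ 0.42801336 -0.00940114  0.013     ]]
blue [[ 0.67268641  0.0757807   0.004     ]
 [ 0.69008019 -0.08685317  0.004     ]
 [ 0.43958782 -0.10985345  0.004     ]
 [ 0.42320194  0.04731472  0.004     ]] [ 0.55638909 -0.0184028   0.004     ]
pipe n 863 zmax 0.06271984138651247 [ 0.50042788 -0.30071056  0.02852311] [ 0.62215226 -0.23542569  0.0651669 ]
pipe ((352.0, 226.5), (41.0, 20.0), 90.0) [[ 0.62313876 -0.24316066  0.03      ]
 [ 0.62200372 -0.30322933  0.03      ]
 [ 0.50029901 -0.29567591  0.03      ]
 [ 0.50136769 -0.2366236   0.03      ]] [ 0.56170229 -0.26967238  0.03      ]
top ridge mean [ 0.56057271 -0.26709568  0.05734232] dir [-0.99862985  0.05233001] 177.0003413660672
extent across 0.20856324547649874 0.267948284238191 along -0.6342436409677102 -0.5140582846484546
mallethead [[ 0.73937392 -0.06032444  0.02      ]]
mallethandle [[ 0.77549375 -0.31557999  0.02      ]]
```

Run:
```python
from h import *
for n,bx in (("top",(230,150,380,290)),):
    p=np.load(n+"0.npz")["p"]; a,b,c,e=bx; save("crop0",cv2.resize(p[b:e,a:c],None,fx=5,fy=4.2,interpolation=2))
```

```text
(no output)
```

View pics/crop0.png

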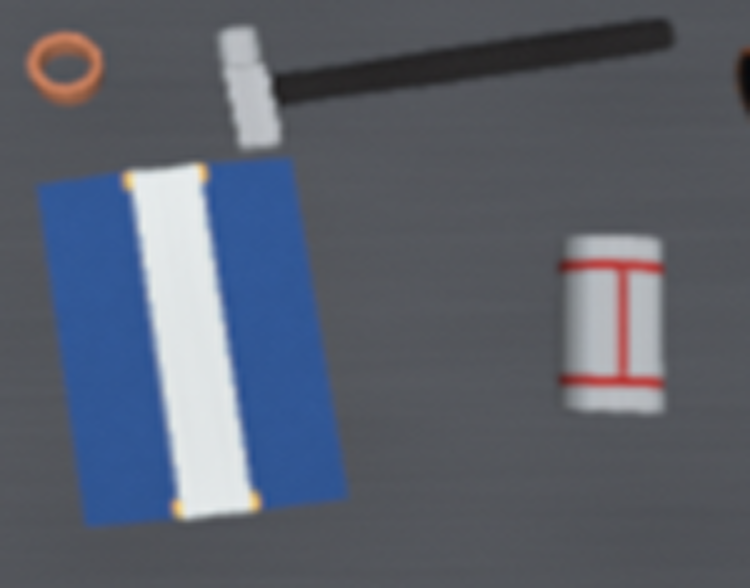

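The crop shows the cradle V running about +5.8° from world x, centred near (0.556, -0.019). The pipe sits at (0.5615, -0.2695) with yaw about -3°, so it is 8.8° off the groove.

I'll push with both fingertips, leaning back 15°, and steer the yaw by about 9° while the pipe is still on the flat.

```bash
cat > plan.py <<'E'
# pose that touches a pipe of centre C, yaw deg; moves from commanded pose (cmd.npz) to via-poses
from h import *
T=np.radians(15)
def tool(C,yaw,dz=.026,back=0,up=0):
    a=np.radians(yaw); u=np.array([np.cos(a),np.sin(a),0]); n=np.array([-np.sin(a),np.cos(a),0]); k=np.array([0,0,1.])
    tx=n*np.cos(T)+k*np.sin(T); tz=-k*np.cos(T)+n*np.sin(T)
    s=(.041*np.sin(T)-dz)/np.cos(T)
    return np.array(C)-.041*tx-s*tz-back*n+up*k, R.from_matrix(np.c_[tx,u,tz])
def rel(p0,R0,p,Rt): return np.round(R0.inv().apply(p-p0),3), np.round(np.degrees((R0.inv()*Rt).as_rotvec()),1)
def emit(p0,R0,poses):
    o,t=[],[]
    for p,q in poses:
        a,b=rel(p0,R0,p,q); o.append((a+0).tolist()); t.append((b+0).tolist())
    print({"offset":o,"twist":t})
    np.savez("cmd",p=p0+R0.apply(o[-1]),r=(R0*R.from_rotvec(np.radians(t[-1]))).as_rotvec())
def cmd(): z=np.load("cmd.npz"); return z["p"],R.from_rotvec(z["r"])
E
python3 - <<'E'
from plan import *
s=state(); p0=s["ee_pos"]; R0=R.from_rotvec(s["eef_rot"])
C=[.5615,-.2695,.03]
emit(p0,R0,[tool(C,-3,back=.045,up=.12)])
p0,R0=cmd(); print(p0); emit(p0,R0,[tool(C,-3,back=.045)]); print(np.load("cmd.npz")["p"])
E
```

```text
{'offset': [[0.4, -0.102, 0.106]], 'twist': [[8.6, 13.2, -66.2]]}
[ 0.55728338 -0.34940104  0.12443211]
{'offset': [[-0.032, 0.0, 0.116]], 'twist': [[0.0, 0.0, 0.0]]}
[ 0.55727837 -0.35027669  0.00410243]
```

carry_out:
  offset:
    - [0.04,-0.01,0.005]
    - [0.08,-0.02,0.01]
    - [0.12,-0.03,0.02]
    - [0.16,-0.04,0.03]
    - [0.2,-0.05,0.04]
    - [0.24,-0.06,0.05]
    - [0.28,-0.07,0.06]
    - [0.32,-0.08,0.075]
    - [0.36,-0.09,0.09]
    - [0.4,-0.102,0.106]
    - [0.4,-0.102,0.106]
    - [0.4,-0.102,0.106]
    - [0.4,-0.102,0.106]
    - [0.4,-0.102,0.106]
  twist:
    - [0.9,1.3,-6.6]
    - [1.7,2.6,-13.2]
    - [2.6,4,-19.9]
    - [3.4,5.3,-26.5]
    - [4.3,6.6,-33.1]
    - [5.2,7.9,-39.7]
    - [6,9.2,-46.3]
    - [6.9,10.6,-53]
    - [7.7,11.9,-59.6]
    - [8.6,13.2,-66.2]
    - [8.6,13.2,-66.2]
    - [8.6,13.2,-66.2]
    - [8.6,13.2,-66.2]
    - [8.6,13.2,-66.2]
  jaw: 80

```text
clock: 1.85
ee_pos: [0.557, -0.3514, 0.1261]
eef_rot: [-2.142, -2.031, -0.281]
wrist_force: [-0.0, -0.6, 0.6]
finger_gap: 0.0586
```

carry_out:
  offset:
    - [-0.006,0,0.023]
    - [-0.013,0,0.046]
    - [-0.019,0,0.07]
    - [-0.026,0,0.093]
    - [-0.029,0,0.105]
    - [-0.032,0,0.116]
    - [-0.032,0,0.116]
    - [-0.032,0,0.116]
  twist:
    - [0,0,0]
    - [0,0,0]
    - [0,0,0]
    - [0,0,0]
    - [0,0,0]
    - [0,0,0]
    - [0,0,0]
    - [0,0,0]

```text
clock: 2.85
ee_pos: [0.5583, -0.3521, 0.0059]
eef_rot: [-2.141, -2.033, -0.281]
wrist_force: [0.1, -0.6, -0.1]
finger_gap: 0.0588
```

Run:
```python
from plan import *
s=state(); p0,R0=cmd(); print(s["ee_pos"]-p0, np.degrees((R0.inv()*R.from_rotvec(s["eef_rot"])).as_rotvec()), s["wrist_force"])
p,d=snapshot("scene"); save("scene1",cv2.resize(p[80:240,150:340],None,fx=4,fy=3.7))
p,d=snapshot("top"); P=cloud("top",d)
b=P[205:260,360:400]; f=b[(b[...,2]<.06)&(b[...,2]>.004)]; print(len(f))
```

```text
[ 0.00097262 -0.00178126  0.0018309 ] [-0.11361481 -0.18256597 -0.03151359] [ 0.1359637  -0.64737537 -0.12379061]
250
```

View pics/scene1.png

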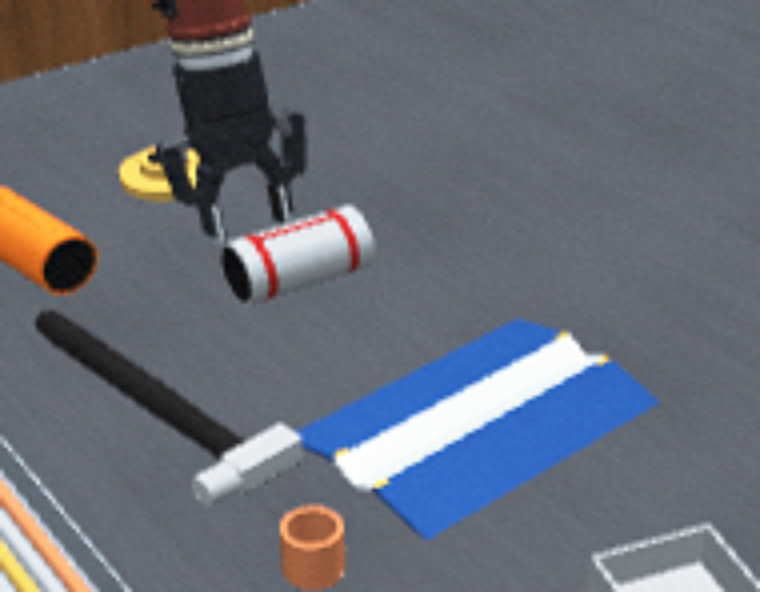

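The fingers are both behind the pipe and clear of everything. Next I'll plan the rolling path, steering the yaw from -3° to +5.8°.

```bash
cat > path.py <<'E'
from plan import *
O=np.array([.556,-.0188]); Y=5.8; a=np.radians(Y); UX=np.array([np.cos(a),np.sin(a)]); UY=np.array([-np.sin(a),np.cos(a)])
def run(c,yaw,ds,rows,yawto,lead=()):
    """lead: back distances first; then roll rows of ds along the axis normal"""
    p0,R0=cmd(); c=np.array(c,float); P=[tool([*c,.03],yaw,back=b) for b in lead]
    for i in range(rows):
        yaw=min(yawto,yaw+8.8*ds/.125); t=np.radians(yaw); c=c+ds*np.array([-np.sin(t),np.cos(t)])
        y=(c-O)@UY; P.append(tool([*c,np.interp(y,[-.084,-.029],[.03,.045])],yaw))
    emit(p0,R0,P); print("end C",c,"yaw",yaw,"cradle xy",(c-O)@UX,(c-O)@UY)
E
python3 - <<'E'
from path import *
run([.5615,-.2695],-3,.004,12,5.8,lead=[.038,.03,.022,.015,.01,.006,.003,0])
E
```

```text
{'offset': [[0.007, 0.0, 0.002], [0.015, 0.0, 0.004], [0.023, 0.0, 0.006], [0.029, 0.0, 0.008], [0.034, 0.0, 0.009], [0.038, 0.0, 0.01], [0.041, 0.0, 0.011], [0.044, 0.0, 0.012], [0.048, 0.0, 0.013], [0.052, 0.0, 0.014], [0.055, 0.0, 0.015], [0.059, 0.001, 0.016], [0.063, 0.001, 0.017], [0.067, 0.001, 0.018], [0.071, 0.001, 0.019], [0.075, 0.001, 0.02], [0.079, 0.001, 0.021], [0.082, 0.001, 0.022], [0.086, 0.001, 0.023], [0.09, 0.001, 0.024]], 'twist': [[0.0, 0.0, 0.0], [0.0, 0.0, 0.0], [0.0, 0.0, 0.0], [0.0, 0.0, 0.0], [0.0, 0.0, 0.0], [0.0, 0.0, 0.0], [0.0, 0.0, 0.0], [0.0, 0.0, 0.0], [0.1, 0.0, -0.2], [0.2, 0.0, -0.5], [0.2, 0.0, -0.8], [0.3, 0.0, -1.1], [0.4, 0.0, -1.3], [0.4, 0.0, -1.6], [0.5, 0.0, -1.9], [0.6, 0.0, -2.1], [0.7, 0.0, -2.4], [0.7, 0.0, -2.7], [0.8, 0.0, -3.0], [0.9, 0.0, -3.2]]}
end C [ 0.56247963 -0.22151691] yaw 0.37920000000000065 cradle xy -0.014039358419607444 -0.2023339482097108
```

carry_out:
  offset:
    - [0.007,0,0.002]
    - [0.015,0,0.004]
    - [0.023,0,0.006]
    - [0.029,0,0.008]
    - [0.034,0,0.009]
    - [0.038,0,0.01]
    - [0.041,0,0.011]
    - [0.044,0,0.012]
    - [0.048,0,0.013]
    - [0.052,0,0.014]
    - [0.055,0,0.015]
    - [0.059,0.001,0.016]
    - [0.063,0.001,0.017]
    - [0.067,0.001,0.018]
    - [0.071,0.001,0.019]
    - [0.075,0.001,0.02]
    - [0.079,0.001,0.021]
    - [0.082,0.001,0.022]
    - [0.086,0.001,0.023]
    - [0.09,0.001,0.024]
  twist:
    - [0,0,0]
    - [0,0,0]
    - [0,0,0]
    - [0,0,0]
    - [0,0,0]
    - [0,0,0]
    - [0,0,0]
    - [0,0,0]
    - [0.1,0,-0.2]
    - [0.2,0,-0.5]
    - [0.2,0,-0.8]
    - [0.3,0,-1.1]
    - [0.4,0,-1.3]
    - [0.4,0,-1.6]
    - [0.5,0,-1.9]
    - [0.6,0,-2.1]
    - [0.7,0,-2.4]
    - [0.7,0,-2.7]
    - [0.8,0,-3]
    - [0.9,0,-3.2]

```text
clock: 5.45
ee_pos: [0.5634, -0.2583, 0.0049]
eef_rot: [-2.076, -2.089, -0.271]
wrist_force: [-0.5, 0.5, -0.5]
finger_gap: 0.0589
```

```bash
cat > look.py <<'E'
from path import *
import sys
s=state(); p0,R0=cmd(); print("t",s["clock"],"err",np.round(s["ee_pos"]-p0,4),"F",np.round(s["wrist_force"],1))
p,d=snapshot("top"); np.savez("last",p=p,d=d); save(sys.argv[1],cv2.resize(p[150:290,230:380],None,fx=5,fy=4.2))
hsv=cv2.cvtColor(p,cv2.COLOR_RGB2HSV); P=cloud("top",d)
# bright or red pixels above the cradle's height: the pipe
m=((P[...,2]>.028)&(P[...,2]<.085)&((p.max(-1)>110))).astype(np.uint8); m[:185]=0; m[275:]=0; m[:,:240]=0; m[:,375:]=0
k=cv2.connectedComponentsWithStats(m); i=1+np.argmax(k[2][1:,4]); m=(k[1]==i).astype(np.uint8)
c=max(cv2.findContours(m,0,1)[0],key=cv2.contourArea); r=cv2.minAreaRect(c); b=cv2.boxPoints(r); q=cast("top",b,float(sys.argv[2]))[:,:2]
e=[q[1]-q[0],q[2]-q[1]]; L=[np.linalg.norm(x) for x in e]; l=e[int(np.argmax(L))]; ctr=q.mean(0)
print("pipe",ctr,"size",np.round(L,3),"yaw",np.degrees(np.arctan2(l[1],l[0])),"cradle xy",(ctr-O)@UX,(ctr-O)@UY,"ztop",np.percentile(P[...,2][m>0],95))
E
python3 look.py top2 0.03
```

```text
t 5.45 err [ 0.0003 -0.001   0.0007] F [-0.5  0.5 -0.5]
pipe [ 0.56555624 -0.22216118] size [0.06  0.122] yaw 176.8313630961342 cradle xy -0.01104360404988554 -0.20328583251379923 ztop 0.061319575439631666
```

View pics/top2.png

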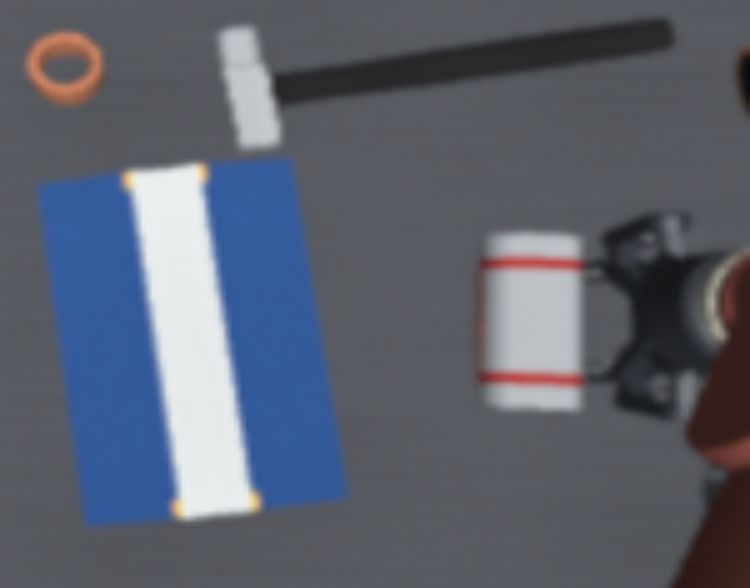

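The pipe has rolled about a quarter turn: the red line is now at its left edge, x≈481 in the crop. It is at cradle y = -0.203 with its yaw hardly changed so far. I'll go on rolling.

Run:
```python
from path import *
run([.56248,-.22152],.38,.004,20,5.8)
```

```text
{'offset': [[0.004, 0.0, 0.001], [0.008, 0.0, 0.002], [0.012, 0.0, 0.003], [0.016, 0.0, 0.004], [0.02, 0.0, 0.005], [0.023, 0.0, 0.007], [0.027, 0.0, 0.008], [0.031, 0.0, 0.009], [0.035, 0.0, 0.01], [0.039, 0.0, 0.011], [0.043, 0.0, 0.012], [0.047, 0.0, 0.013], [0.051, 0.0, 0.014], [0.054, 0.0, 0.015], [0.058, 0.0, 0.016], [0.062, 0.0, 0.017], [0.066, 0.0, 0.018], [0.07, -0.001, 0.019], [0.074, -0.001, 0.02], [0.078, -0.001, 0.021]], 'twist': [[0.1, 0.0, -0.3], [0.1, 0.0, -0.6], [0.2, 0.0, -0.8], [0.3, 0.0, -1.1], [0.4, 0.0, -1.4], [0.4, 0.0, -1.7], [0.5, 0.0, -1.9], [0.6, 0.0, -2.2], [0.6, 0.0, -2.5], [0.7, 0.0, -2.8], [0.8, 0.0, -3.0], [0.9, 0.0, -3.3], [0.9, 0.0, -3.6], [1.0, 0.0, -3.8], [1.1, 0.0, -4.1], [1.2, 0.0, -4.4], [1.2, 0.0, -4.7], [1.3, 0.0, -4.9], [1.4, 0.0, -5.2], [1.4, 0.0, -5.3]]}
end C [ 0.55784017 -0.14168617] yaw 5.8 cradle xy -0.010587669112709468 -0.12244304577708154
```

carry_out:
  offset:
    - [0.004,0,0.001]
    - [0.008,0,0.002]
    - [0.012,0,0.003]
    - [0.016,0,0.004]
    - [0.02,0,0.005]
    - [0.023,0,0.007]
    - [0.027,0,0.008]
    - [0.031,0,0.009]
    - [0.035,0,0.01]
    - [0.039,0,0.011]
    - [0.043,0,0.012]
    - [0.047,0,0.013]
    - [0.051,0,0.014]
    - [0.054,0,0.015]
    - [0.058,0,0.016]
    - [0.062,0,0.017]
    - [0.066,0,0.018]
    - [0.07,-0.001,0.019]
    - [0.074,-0.001,0.02]
    - [0.078,-0.001,0.021]
  twist:
    - [0.1,0,-0.3]
    - [0.1,0,-0.6]
    - [0.2,0,-0.8]
    - [0.3,0,-1.1]
    - [0.4,0,-1.4]
    - [0.4,0,-1.7]
    - [0.5,0,-1.9]
    - [0.6,0,-2.2]
    - [0.6,0,-2.5]
    - [0.7,0,-2.8]
    - [0.8,0,-3]
    - [0.9,0,-3.3]
    - [0.9,0,-3.6]
    - [1,0,-3.8]
    - [1.1,0,-4.1]
    - [1.2,0,-4.4]
    - [1.2,0,-4.7]
    - [1.3,0,-4.9]
    - [1.4,0,-5.2]
    - [1.4,0,-5.3]

```text
clock: 8.0
ee_pos: [0.5619, -0.1775, 0.0047]
eef_rot: [-1.969, -2.181, -0.258]
wrist_force: [-0.9, -1.7, -0.3]
finger_gap: 0.0587
```

```bash
python3 look.py top3 0.03
```

```text
t 8.0 err [ 0.0003 -0.0009  0.0005] F [-0.9 -1.7 -0.3]
pipe [ 0.5697261 -0.1388011] size [0.123 0.058] yaw -4.003757141936257 cradle xy 0.001528961742208331 -0.1207738904628108 ztop 0.061880129191437906
```

View pics/top3.png

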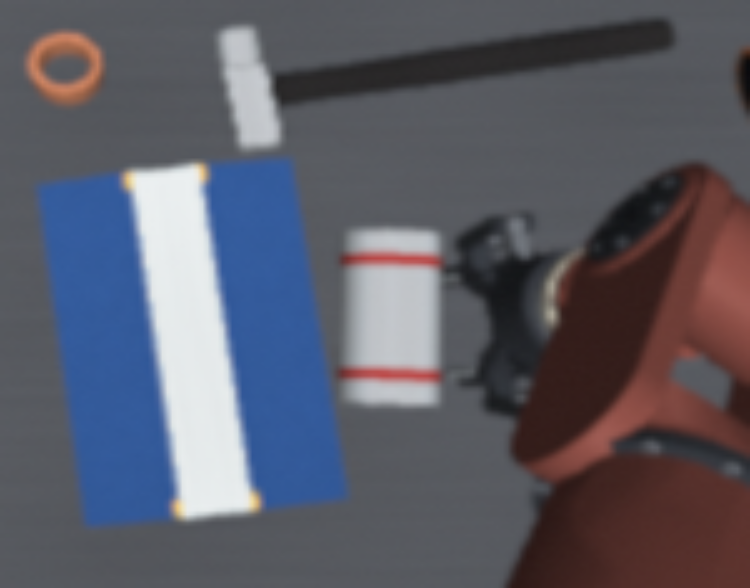

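The pipe is at cradle (0.0015, -0.121) and still yawed about -4°, with only the +x finger touching. I'll shift the hand 20 mm towards +x for leverage, then push on so the ramp foot squares the pipe up.

Run:
```python
from path import *
p0,R0=cmd(); c=np.array([.55784,-.14169]); c2=c+.020*UX
P=[tool([*c,.03],5.8,back=.006),tool([*(c+.01*UX),.03],5.8,back=.007),tool([*c2,.03],5.8,back=.006),tool([*c2,.03],5.8,back=.003)]
for i in range(16):
    c2=c2+.0035*UY; y=(c2-O)@UY; P.append(tool([*c2,np.interp(y,[-.084,-.029],[.03,.045])],5.8))
emit(p0,R0,P); print(c2,(c2-O)@UX,(c2-O)@UY)
```

```text
{'offset': [[-0.006, 0.0, -0.002], [-0.007, 0.01, -0.002], [-0.006, 0.02, -0.002], [-0.003, 0.02, -0.001], [0.003, 0.02, 0.001], [0.006, 0.02, 0.002], [0.01, 0.02, 0.003], [0.013, 0.02, 0.004], [0.016, 0.02, 0.005], [0.02, 0.02, 0.005], [0.023, 0.02, 0.006], [0.027, 0.02, 0.007], [0.03, 0.02, 0.008], [0.033, 0.02, 0.009], [0.037, 0.02, 0.01], [0.04, 0.02, 0.01], [0.044, 0.02, 0.01], [0.048, 0.02, 0.01], [0.051, 0.02, 0.01], [0.055, 0.02, 0.01]], 'twist': [[0.0, 0.0, 0.0], [0.0, 0.0, 0.0], [0.0, 0.0, 0.0], [0.0, 0.0, 0.0], [0.0, 0.0, 0.0], [0.0, 0.0, 0.0], [0.0, 0.0, 0.0], [0.0, 0.0, 0.0], [0.0, 0.0, 0.0], [0.0, 0.0, 0.0], [0.0, 0.0, 0.0], [0.0, 0.0, 0.0], [0.0, 0.0, 0.0], [0.0, 0.0, 0.0], [0.0, 0.0, 0.0], [0.0, 0.0, 0.0], [0.0, 0.0, 0.0], [0.0, 0.0, 0.0], [0.0, 0.0, 0.0], [0.0, 0.0, 0.0]]}
[ 0.57207846 -0.08395555] 0.009411772143432496 -0.06644683389478637
```

carry_out:
  offset:
    - [-0.006,0,-0.002]
    - [-0.007,0.01,-0.002]
    - [-0.006,0.02,-0.002]
    - [-0.003,0.02,-0.001]
    - [0.003,0.02,0.001]
    - [0.006,0.02,0.002]
    - [0.01,0.02,0.003]
    - [0.013,0.02,0.004]
    - [0.016,0.02,0.005]
    - [0.02,0.02,0.005]
    - [0.023,0.02,0.006]
    - [0.027,0.02,0.007]
    - [0.03,0.02,0.008]
    - [0.033,0.02,0.009]
    - [0.037,0.02,0.01]
    - [0.04,0.02,0.01]
    - [0.044,0.02,0.01]
    - [0.048,0.02,0.01]
    - [0.051,0.02,0.01]
    - [0.055,0.02,0.01]
  twist:
    - [0,0,0]
    - [0,0,0]
    - [0,0,0]
    - [0,0,0]
    - [0,0,0]
    - [0,0,0]
    - [0,0,0]
    - [0,0,0]
    - [0,0,0]
    - [0,0,0]
    - [0,0,0]
    - [0,0,0]
    - [0,0,0]
    - [0,0,0]
    - [0,0,0]
    - [0,0,0]
    - [0,0,0]
    - [0,0,0]
    - [0,0,0]
    - [0,0,0]

```text
clock: 10.55
ee_pos: [0.5761, -0.1203, 0.0093]
eef_rot: [-1.969, -2.181, -0.257]
wrist_force: [-0.1, -3.0, 1.2]
finger_gap: 0.0582
```

```bash
python3 look.py top4 0.034
```

```text
t 10.55 err [ 0.0003 -0.0012  0.0005] F [-0.1 -3.   1.2]
pipe [ 0.56927812 -0.08615508] size [0.061 0.123] yaw -174.45361188218055 cradle xy 0.006403485924496267 -0.06835210339529268 ztop 0.0660343891264296
```

View pics/top4.png

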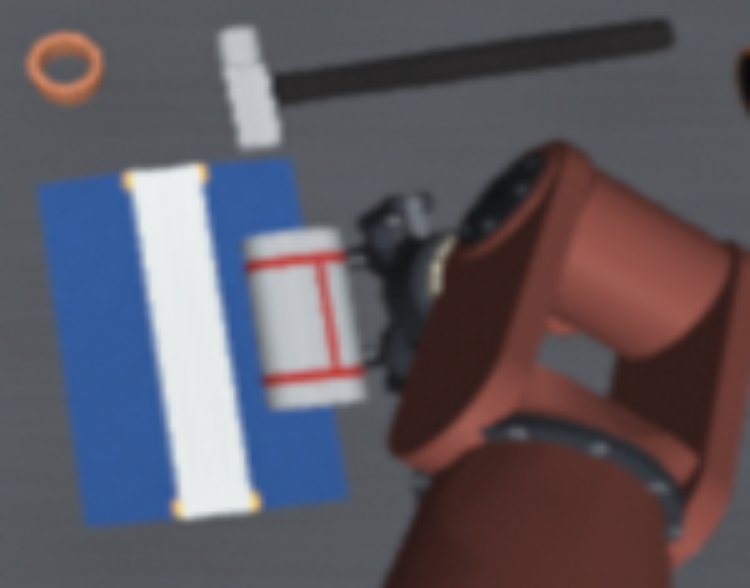

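The pipe is now square with the cradle, with measured yaw 5.5° at cradle (0.006, -0.068). It has rolled nearly a full turn, since the red line is back on top. Next I push it over the crest.

Run:
```python
from path import *
run([.57208,-.08396],5.8,.003,18,5.8)
```

```text
{'offset': [[0.003, 0.0, 0.0], [0.006, 0.0, 0.0], [0.009, 0.0, 0.0], [0.012, 0.0, 0.0], [0.015, 0.0, 0.0], [0.019, 0.0, 0.0], [0.022, 0.0, 0.0], [0.025, 0.0, 0.0], [0.028, 0.0, 0.0], [0.031, 0.0, 0.0], [0.034, 0.0, 0.0], [0.037, 0.0, 0.0], [0.04, 0.0, 0.0], [0.043, 0.0, 0.001], [0.046, 0.0, 0.002], [0.049, 0.0, 0.002], [0.052, 0.0, 0.003], [0.055, 0.0, 0.004]], 'twist': [[0.0, 0.0, 0.0], [0.0, 0.0, 0.0], [0.0, 0.0, 0.0], [0.0, 0.0, 0.0], [0.0, 0.0, 0.0], [0.0, 0.0, 0.0], [0.0, 0.0, 0.0], [0.0, 0.0, 0.0], [0.0, 0.0, 0.0], [0.0, 0.0, 0.0], [0.0, 0.0, 0.0], [0.0, 0.0, 0.0], [0.0, 0.0, 0.0], [0.0, 0.0, 0.0], [0.0, 0.0, 0.0], [0.0, 0.0, 0.0], [0.0, 0.0, 0.0], [0.0, 0.0, 0.0]]}
end C [ 0.56662296 -0.03023644] yaw 5.8 cradle xy 0.009412853473526817 -0.01245141224598572
```

carry_out:
  offset:
    - [0.003,0,0]
    - [0.006,0,0]
    - [0.009,0,0]
    - [0.012,0,0]
    - [0.015,0,0]
    - [0.019,0,0]
    - [0.022,0,0]
    - [0.025,0,0]
    - [0.028,0,0]
    - [0.031,0,0]
    - [0.034,0,0]
    - [0.037,0,0]
    - [0.04,0,0]
    - [0.043,0,0.001]
    - [0.046,0,0.002]
    - [0.049,0,0.002]
    - [0.052,0,0.003]
    - [0.055,0,0.004]
  twist:
    - [0,0,0]
    - [0,0,0]
    - [0,0,0]
    - [0,0,0]
    - [0,0,0]
    - [0,0,0]
    - [0,0,0]
    - [0,0,0]
    - [0,0,0]
    - [0,0,0]
    - [0,0,0]
    - [0,0,0]
    - [0,0,0]
    - [0,0,0]
    - [0,0,0]
    - [0,0,0]
    - [0,0,0]
    - [0,0,0]

```text
clock: 12.85
ee_pos: [0.5705, -0.066, 0.0193]
eef_rot: [-1.969, -2.18, -0.258]
wrist_force: [-0.1, -0.3, -0.1]
finger_gap: 0.0584
```

```bash
python3 look.py top5 0.038
```

```text
t 12.85 err [ 0.0002 -0.0008  0.0002] F [-0.1 -0.3 -0.1]
pipe [ 0.56190702 -0.01358548] size [0.061 0.124] yaw -174.62463273494708 cradle xy 0.0064037370937167415 0.004590886403603043 ztop 0.0716408745365968
```

View pics/top5.png

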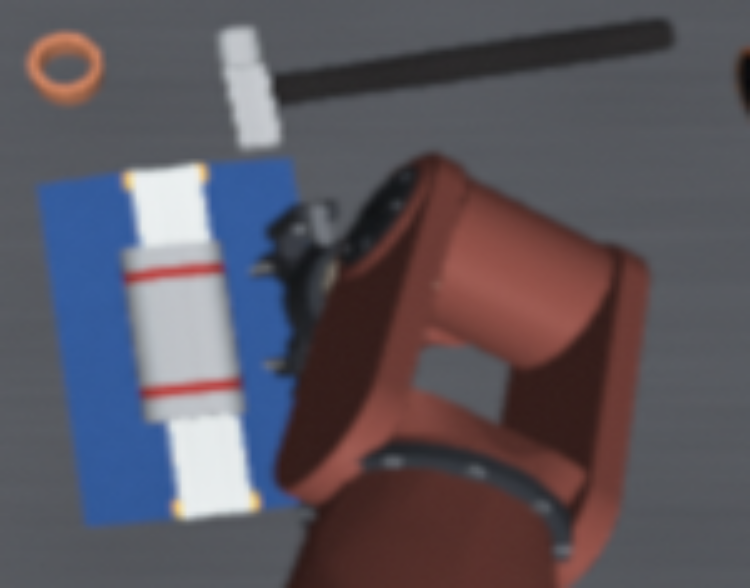

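The pipe has dropped into the V and the fingers are off it. I'll back the hand away and lift it.

carry_out:
  offset:
    - [-0.01,0,-0.003]
    - [-0.02,0,-0.006]
    - [-0.03,0,-0.012]
    - [-0.04,0,-0.025]
    - [-0.04,0,-0.05]
    - [-0.035,0,-0.08]
    - [-0.04,0,-0.11]
    - [-0.06,0,-0.15]
    - [-0.08,0,-0.18]
    - [-0.1,0,-0.2]
    - [-0.12,0,-0.2]
    - [-0.14,0,-0.2]
    - [-0.14,0,-0.2]
    - [-0.14,0,-0.2]
    - [-0.14,0,-0.2]
    - [-0.14,0,-0.2]
  twist:
    - [0,0,0]
    - [0,0,0]
    - [0,0,0]
    - [0,0,0]
    - [0,0,0]
    - [0,0,0]
    - [0,0,0]
    - [0,0,0]
    - [0,0,0]
    - [0,0,0]
    - [0,0,0]
    - [0,0,0]
    - [0,0,0]
    - [0,0,0]
    - [0,0,0]
    - [0,0,0]

```text
clock: 14.9
ee_pos: [0.5896, -0.2514, 0.1768]
eef_rot: [-1.968, -2.181, -0.257]
wrist_force: [1.3, -0.4, -0.5]
finger_gap: 0.0585
```

```bash
python3 look.py top6 0.038
python3 - <<'E'
from path import *
z=np.load("last.npz"); p,d=z["p"],z["d"]; P=cloud("top",d)
q0=np.load("top0.npz")["p"]
# pipe across position from depth: ridge fit in cradle frame
m=(P[...,2]>.045)&(P[...,2]<.08); X=P[m]; C=np.c_[(X[:,:2]-O)@UX,(X[:,:2]-O)@UY,X[:,2]]
C=C[(abs(C[:,0])<.1)&(abs(C[:,1])<.035)]
A=np.c_[2*C[:,1],2*C[:,2],np.ones(len(C))]; s=np.linalg.lstsq(A,C[:,1]**2+C[:,2]**2,rcond=None)[0]; print("circle y,z,r",s[0],s[1],np.sqrt(s[2]+s[0]**2+s[1]**2),"x range",C[:,0].min(),C[:,0].max())
# same circle, with radius 30 mm, two halves -> yaw
from scipy.optimize import least_squares
f=least_squares(lambda v:np.hypot(C[:,1]-v[0]-v[2]*C[:,0],C[:,2]-v[1])-.03,[0,.037,0],loss="soft_l1",f_scale=.002); print("fit y,z,slope",f.x)
df=cv2.absdiff(p,q0).max(-1)>40
k=cv2.connectedComponentsWithStats(df.astype(np.uint8)); print([r.tolist() for r in k[2][1:] if r[4]>8])
E
```

```text
t 14.9 err [ 0.0193 -0.1862  0.1577] F [ 1.3 -0.4 -0.5]
pipe [ 0.56223145 -0.01832618] size [0.061 0.124] yaw -174.3779960289894 cradle xy 0.006247435919933659 -0.00015833825152087634 ztop 0.06898528100729102
circle y,z,r 0.00012994881444807434 0.04004309284361977 0.028056373664983227 x range -0.05523603740500748 0.06588823137715205
fit y,z,slope [3.77954186e-05 3.76179166e-02 4.12449523e-03]
[[332, 158, 159, 226, 12291], [256, 207, 25, 44, 389], [435, 369, 9, 15, 92], [227, 376, 43, 8, 241], [506, 381, 6, 3, 12]]
```

Run:
```python
from h import *
p,d=snapshot("scene"); save("scene6",p)
```

```text
(no output)
```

View pics/scene6.png

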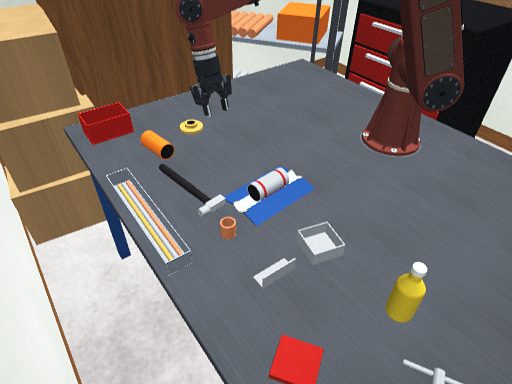

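The pipe is seated at (268,184) in this view: cradle y = 0.0 mm, axis height 37.6 mm, 0.004 rad off the groove. Every bystander looks unmoved and the hand is clear, so I'm handing in.

```bash
python3 -c "
from cell import hand_in,state
print(state()['qvel'].round(3)); print(hand_in())"
```

```text
[-0.002 -0.001 -0.    -0.001 -0.001  0.   ]
the job is handed in; nothing more can be done
None
```

The pipe is in the V, lying along the groove with its whole length on the cradle, and the job is handed in. No verdict is reported. I rolled it by its side with two fingertips, leaning back 15°. It turned more than a full turn on the way and squared itself to the V at the ramp foot. It then went over the crest and dropped in at about 13 s of the 48 s allowed.

My last checks, made at 14.9 s before handing in:
- **Position:** the pipe axis is 0.04 mm from the V's middle, 37.6 mm above the bench and 0.004 rad off its direction. Its middle is 6 mm along the groove from the cradle's middle.
- **At rest:** I did not measure this directly. A look just after the drop put the pipe 4.6 mm off the middle, and 2 s later it was centred.
- **Bystanders:** comparing pictures from before and after showed changes only at the pipe, the arm and the picture's lower edge. The arm covered part of the right side in that picture. The flange and orange pipe looked in place in the scene view.
- **Hand:** it ended about 0.2 m away from the pipe and 0.18 m up, touching nothing.

One thing did not go as planned. Turning the fingers did not steer the pipe on the flat, where it stayed about 9° off the groove. I shifted the hand 20 mm along the pipe, and the ramp foot then lined it up. A simple circle fit with free radius gave 40.0 mm axis height with a 28 mm radius. The fit with the known 30 mm radius gave 37.6 mm, which matches the seated height.

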